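# Shut one sash and open the other on the bench cabinet

## Task

In the small two-bay cabinet with clear sashes, the amber jar is finished with and the white bottle is wanted next. By the blue handles on top, lower the sash in front of the amber jar until it is fully shut and raise the sash in front of the white bottle fully up. Leave the jar and the bottle standing where they are, and let go of the handles.

Things in the scene. Friction and masses are not known exactly. Their poses are not given: they have to be found in the camera images.
- handle_left (a point): Middle of the blue handle bar of the left (+y) sash. Bar round, 12 mm thick, 84 mm long, level, along the point's y, on two legs 40 mm above the sash's top edge, open gap below; x points level into the cabinet, z up. The sash only slides vertically: bar centre at z = 0.218 when fully shut, 0.333 fully up, firm stop at each end. Starts part-way, stays where left; needs about 8 N up, 3 N down.
- handle_right (a point): The same point on the right (-y) sash: same handle, travel and heights. The sashes stand side by side in the front of one cabinet (292 mm wide, 190 deep), handles 140 mm apart on one line parallel to both bars. The cabinet's roof behind the handles is 174 mm above the worktop (vent collars 190 mm), the guide posts beside the sashes reach 201 mm.
- jar_center (a point): Amber square jar with a cream screw cap, 68 x 68 x 126 mm, standing in one of the cabinet's bays, some 95 mm behind that bay's sash; the point is its centre, half-way up. The bay's own handle is the one of the two handles that is horizontally nearer to it. Another amber jar on the open worktop plays no part.
- bottle_center (a point): White round plastic bottle with a white screw cap, 60 mm across, 108 mm tall, standing in the cabinet's other bay; the point is its centre, half-way up.

How it is judged:
By the outcome, as a careful person would: the job done as asked, in the order asked, and still so for the second after the job is handed in, with the robot touching nothing.
It also fails if it takes over 35 s, if anything falls off the work surface, if the arm or the gripper's body presses on something with over 40 N, if the wrist force passes 120 N, or if a joint passes its speed limit or range.

## Robot

A 6-joint arm with a two-finger parallel gripper is mounted at the origin on a cart in front of the work surface, level with it; the furniture and walls round the work are solid. World frame = base frame: x ahead of the robot, y to its left, z up, the work surface at z = 0. Lengths are in m, angles in rad, forces in N, time in s.
With the tool pointing down it reaches from about 0.35 to 0.925 m from the base axis. Payload 6.4 kg.
Tool frame: the origin (TCP) lies at the very end of the fingers, on their centre line; the grasp point (between the pads) lies manip.tcp_to_grasp behind it (manip.tcp_to_grasp is the distance from the TCP to the grasp point, in m); x points along the fingers, y is the direction in which the jaws open and shut, and the axes are right-handed (so a half turn about x gives the same grasp; the last joint's range is limited). The gripper opens to 85 mm and grips with 20 to 120 N. Pads are 22 mm wide; open, the fingers measure 114 mm over their backs; the gripper's body (76 mm by 85 mm) begins 54 mm behind the grasp point. The pads swing forward as they close: fully open they stand 13 mm farther back than shut.
Start: joints at [1.098, 0.245, 1.558, -0, 1.339, -0.174], TCP at [0.191, 0.621, 0.231] pointing down, gripper open.
Joint ranges: [-3.13, 3.13], [-1.02, 2.26], [0.13, 2.54], [-0.95, 4.09], [0.21, 2.88], [-2.74, 2.74]. Speed limits (rad/s): [2.57, 2.57, 3.14, 3.14, 3.14, 3.14].

## Interface

Orientations are given as a 3x3 rotation matrix whose columns are the frame's x, y, z axes.
In Python, from rig import manip gives the robot as it stands.
- The arm moves only by the shell command python3 -m handwheel 'ROWS'. ROWS is JSON, a list of rows, each an object with "fingers": the opening in per cent of the stroke, from 0 (shut) to 100 (fully open); "slide": the shift along the world's x, y, z in cm, a list of three; "spin": the turn about the world's z in degrees. In form: [{"fingers": fingers, "slide": [dx, dy, dz], "spin": spin}, ...]. A call has exactly 5 rows; each row shifts and turns the pose as measured when the row begins; what a row does not reach is not made up. A row lasts 1/10 s, in which the tool goes at most 50 mm and 8.59 degrees, less where a joint would pass 70% of its speed; a pose out of reach is approached as far as the arm can. A call with a gripper value outside its range is refused whole. The fingers move at their own pace and stop on an object; the grip force is fixed at half the most. Time passes only in rows, so rows that do not move let the fingers close, or fill a call up. It gives the time, the measured TCP pose, the force and the opening at its end, in the units of the state.
- manip.get_obs(): the state, without advancing time (a new reading comes with each control period).
- manip.grab_frame(name): name is "side" or "top"; returns (picture, depth): 480x640x3 uint8, red, green, blue; 480x640 float32, m along the optical axis (not along the pixel's ray), 0 where there is no reading.
- manip.camera_params(name): a dict with "mtx" (3x3 intrinsics, pixels), "k1" (the pictures are not rectified: a ray, as slopes to the right and down, at radius r is drawn at 1 + k1 r^2 times it, then the intrinsics apply), "cam_to_world" (4x4, takes a point from camera to world coordinates). Camera axes: x right, y down, z forward; pixel columns grow to the right and rows downward; lengths in m; the calibration is good to about 2 mm. A picture is of the moment at which its call begins. camera_params takes no time and is no camera call.
- manip.job_done(): hands the job in, once; it reports no verdict.
The state is a dict: "time": time; "q": joint angles; "qvel": joint speeds; "effort": joint torques, N m; "eef_pos": TCP position; "orientation": TCP orientation; "force": force on the tool from outside, world axes, zero at the start; "ft_torque": the same for the moment, N m; "width": opening from 0.0 (shut) to 1.0 (fully open).
Only numpy, scipy, OpenCV 4.12 (cv2) and the standard library are available. Lean on these libraries where they do the work, as an engineer would, in place of code of your own. Each camera call takes 0.05 s, during which the arm holds its last target.

## Working session

There is one attempt and no reset: what is moved stays moved. The work goes in short steps, Python scripts to look and compute and a shell command to move; the robot and the scene stay as the last step left them, time stands still between calls to the robot, and variables do not carry over. Pictures are saved under pics/ and viewed, and the job is handed in when it is done.

```bash
ls; mkdir -p pics
cat > h.py <<'E'
import numpy as np, cv2
from rig import manip
def grab(n,tag):
    im,d=manip.grab_frame(n); cv2.imwrite(f'pics/{tag}.png',im[:,:,::-1]); np.savez(f'/tmp/{tag}.npz',im=im,d=d); return im,d
def pts(n,uv,d):
    c=manip.camera_params(n);K=np.array(c['mtx'],float);T=np.array(c['cam_to_world'])
    uv=np.asarray(uv,float).reshape(-1,1,2)
    s=cv2.undistortPoints(uv,K,np.array([c['k1'],0,0,0.]))[:,0]
    d=np.asarray(d,float).reshape(-1,1)
    p=np.c_[s*d,d]; return p@T[:3,:3].T+T[:3,3]
def rays(n,uv):
    T=np.array(manip.camera_params(n)['cam_to_world'])
    return T[:3,3], pts(n,uv,np.ones(len(np.reshape(uv,(-1,2)))))-T[:3,3]
E
python3 - <<'E'
from h import *
for n in('side','top'): grab(n,n+'0')
o=manip.get_obs();print({k:np.round(v,3) for k,v in o.items()},manip.tcp_to_grasp)
for n in('side','top'):
    c=manip.camera_params(n);print(np.round(c['cam_to_world'],3),c['mtx'],c['k1'])
E
```

```text
pics
{'time': np.float64(0.1), 'q': array([ 1.098,  0.246,  1.559, -0.   ,  1.339, -0.174]), 'qvel': array([-0.   , -0.003, -0.005, -0.002,  0.002, -0.   ]), 'effort': array([-0.0000e+00, -4.3067e+01, -3.2713e+01, -0.0000e+00,  3.0000e-03,
       -0.0000e+00]), 'eef_pos': array([0.191, 0.621, 0.23 ]), 'orientation': array([[-0.001,  0.294,  0.956],
       [-0.002,  0.956, -0.294],
       [-1.   , -0.002, -0.   ]]), 'force': array([ 0.067,  0.636, -0.27 ]), 'ft_torque': array([-0.012, -0.027,  0.001]), 'width': np.float64(1.002)} 0.0187
[[ 0.999  0.005 -0.034  0.526]
 [ 0.032 -0.46   0.888 -1.003]
 [-0.011 -0.888 -0.46   0.604]
 [ 0.     0.     0.     1.   ]] [[450.07738561   0.         318.80607557]
 [  0.         450.07738561 232.36044531]
 [  0.           0.           1.        ]] -0.1051346926949935
[[-0.121 -0.972  0.202  0.336]
 [-0.993  0.12  -0.019 -0.239]
 [-0.005 -0.203 -0.979  1.04 ]
 [ 0.     0.     0.     1.   ]] [[532.86723013   0.         324.11999213]
 [  0.         532.86723013 234.71529553]
 [  0.           0.           1.        ]] -0.09151195531212376
```

View pics/side0.png

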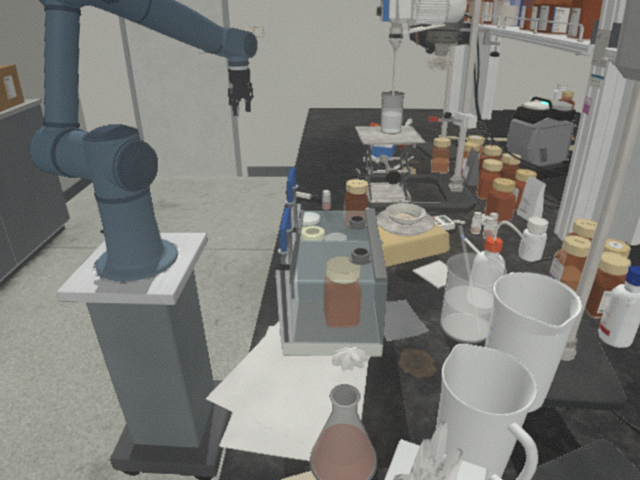

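View pics/top0.png

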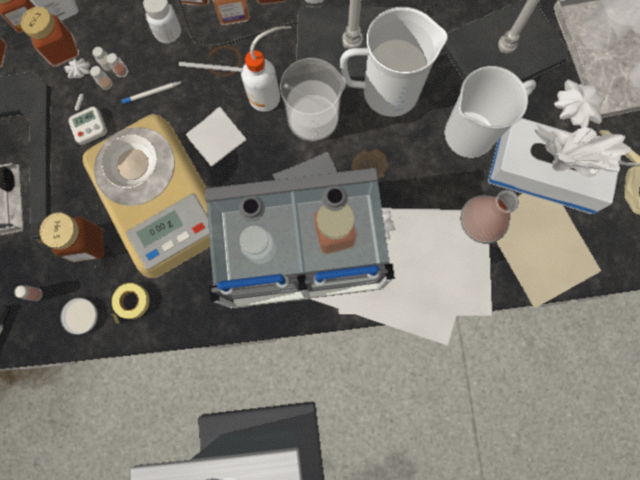

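The top view shows the amber jar in the right (-y) bay at (335,228) and the white bottle in the left bay at (257,243). The blue bars run from (220,283) to (285,281) and from (315,275) to (378,270). The side view shows the blue handles edge-on near (290,200). So the right sash is lowered first, then the left one raised.

Run:
```python
from h import *
for n in('top','side'):
    z=np.load(f'/tmp/{n}0.npz');im,d=z['im'],z['d']
    hsv=cv2.cvtColor(im,cv2.COLOR_RGB2HSV)
    m=cv2.inRange(hsv,(105,120,60),(125,255,255))
    k,l,st,ce=cv2.connectedComponentsWithStats(m)
    for i in range(1,k):
        if st[i,4]<60: continue
        v,u=np.where((l==i)&(d>0))
        p=pts(n,np.c_[u,v],d[v,u]) if len(u) else np.zeros((1,3))
        c=np.median(p,0); 
        print(n,st[i],ce[i].round(1),c.round(3),p.min(0).round(3),p.max(0).round(3))
        if n=='top' and 200<ce[i][0]<400 and 260<ce[i][1]<300:
            q=p[np.abs(p[:,2]-c[2])<.012]
            _,_,V=np.linalg.svd(q-q.mean(0));print('  mid',(q.min(0)+q.max(0))/2,'dir',V[0])
            print('  z pct',np.percentile(p[:,2],[2,10,25,50,75,90,98]).round(3))
```

```text
top [489 178 106  35 201] [541.4 195.9] [ 0.57  -0.709  0.019] [ 0.526 -0.806  0.013] [ 0.623 -0.603  0.03 ]
top [146 250  12  10  65] [151.9 254.2] [0.539 0.066 0.067] [0.531 0.056 0.063] [0.547 0.076 0.071]
top [316 265  63  17 488] [346.5 272.2] [ 0.437 -0.281  0.259] [ 0.432 -0.328  0.225] [ 0.444 -0.235  0.264]
  mid [ 0.43806003 -0.28136278  0.25554984] dir [-0.0049943   0.99995507 -0.00805687]
  z pct [0.239 0.256 0.258 0.259 0.26  0.261 0.262]
top [217 275  68  16 522] [249.9 281.5] [ 0.437 -0.141  0.291] [ 0.432 -0.189  0.254] [ 0.443 -0.094  0.296]
  mid [ 0.43722245 -0.14173747  0.28748375] dir [-9.61970362e-04  9.99993445e-01 -3.49067816e-03]
  z pct [0.268 0.288 0.29  0.291 0.292 0.293 0.294]
side [384   0   4  21  78] [385.6   9.8] [0.673 0.421 0.593] [0.667 0.414 0.565] [0.678 0.429 0.62 ]
side [373 147  21  10 140] [382.  151.1] [0.726 0.853 0.034] [0.69  0.836 0.01 ] [0.78  0.899 0.051]
side [287 168   9  33 153] [290.6 183. ] [ 0.439 -0.176  0.287] [ 0.433 -0.192  0.252] [ 0.442 -0.1    0.294]
side [280 208  10  38 172] [284.7 223.7] [ 0.439 -0.297  0.259] [ 0.434 -0.33   0.221] [ 0.443 -0.239  0.262]
side [626 265  14  21 218] [633.6 275. ] [ 1.097 -0.307  0.156] [ 1.089 -0.319 -0.   ] [ 1.329 -0.015  0.166]
```

Run:
```python
import cv2
a=cv2.imread('pics/side0.png')[160:370,250:410];cv2.imwrite('pics/s0c.png',cv2.resize(a,None,fx=2.8,fy=2.8,interpolation=2))
a=cv2.imread('pics/top0.png')[160:320,195:405];cv2.imwrite('pics/t0c.png',cv2.resize(a,None,fx=3.5,fy=3.5,interpolation=2))
```

```text
(no output)
```

View pics/s0c.png

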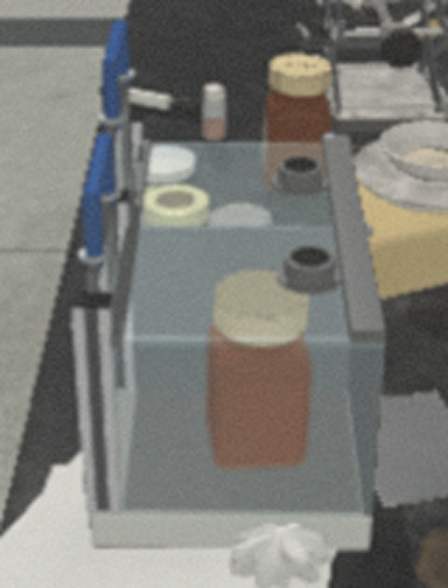

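View pics/t0c.png

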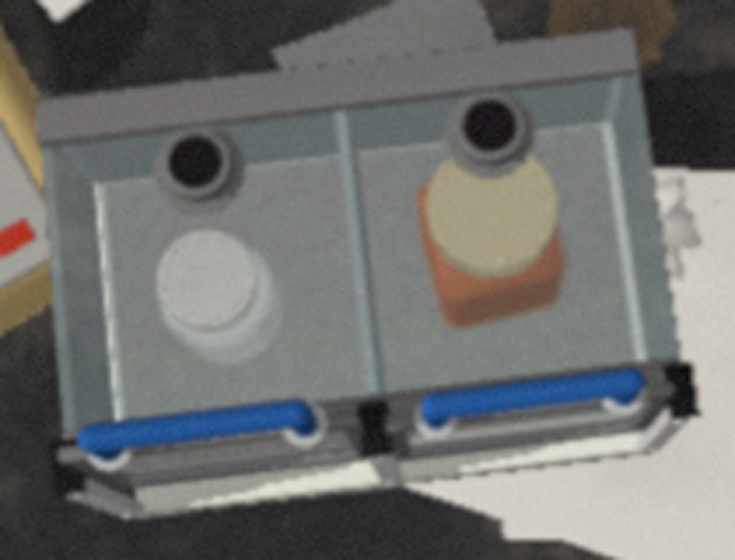

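```bash
python3 -m handwheel '[{"fingers":100,"slide":[2,-3.5,2.5],"spin":-4},{"fingers":100,"slide":[2,-3.5,2.5],"spin":-4},{"fingers":100,"slide":[2,-3.5,2.5],"spin":-4},{"fingers":100,"slide":[2,-3.5,2.5],"spin":-4},{"fingers":100,"slide":[2,-3.5,2.5],"spin":-4}]'
```

```text
time: 0.6
eef_pos: [0.2885, 0.4392, 0.3488]
orientation: [[-0.014, 0.608, 0.794], [-0.013, 0.794, -0.608], [-1.0, -0.019, -0.003]]
force: [0.2, 0.5, 0.4]
width: 1.0
```

```bash
python3 -m handwheel '[{"fingers":100,"slide":[2,-4.5,0.4],"spin":-4},{"fingers":100,"slide":[2,-4.5,0],"spin":-4},{"fingers":100,"slide":[2,-4.5,0],"spin":-4},{"fingers":100,"slide":[2,-4.5,0],"spin":-4},{"fingers":100,"slide":[2,-4.5,0],"spin":-4}]'; python3 -m handwheel '[{"fingers":100,"slide":[1,-4.8,0],"spin":-4},{"fingers":100,"slide":[1,-4.8,0],"spin":-4},{"fingers":100,"slide":[1,-4.8,0],"spin":-4},{"fingers":100,"slide":[1,-4.8,0],"spin":-4},{"fingers":100,"slide":[0,-4.8,0],"spin":-4}]'
```

```text
time: 1.1
eef_pos: [0.3893, 0.2105, 0.3569]
orientation: [[-0.009, 0.849, 0.529], [-0.004, 0.529, -0.849], [-1.0, -0.01, -0.001]]
force: [-0.3, 0.5, -0.1]
width: 0.996
time: 1.6
eef_pos: [0.4283, -0.0356, 0.3552]
orientation: [[-0.011, 0.981, 0.192], [-0.0, 0.192, -0.981], [-1.0, -0.011, -0.002]]
force: [1.4, -0.6, 0.1]
width: 1.001
```

Remaining to the right handle: y -0.245, spin -11.

```bash
python3 -m handwheel '[{"fingers":100,"slide":[0.3,-4.9,0],"spin":-3},{"fingers":100,"slide":[0.3,-4.9,0],"spin":-3},{"fingers":100,"slide":[0.3,-4.9,0],"spin":-3},{"fingers":100,"slide":[0,-4.9,0],"spin":-2},{"fingers":100,"slide":[0,-4.4,0],"spin":0}]'; python3 -m handwheel '[{"fingers":100,"slide":[0,0,-1],"spin":0},{"fingers":100,"slide":[0,0,-1],"spin":0},{"fingers":100,"slide":[0,0,0],"spin":0},{"fingers":100,"slide":[0,0,0],"spin":0},{"fingers":100,"slide":[0,0,0],"spin":0}]'
python3 - <<'E'
from h import *
grab('top','top1');grab('side','side1')
o=manip.get_obs();print(o['eef_pos'].round(4),o['orientation'].round(3),o['q'].round(3))
E
```

```text
time: 2.1
eef_pos: [0.4343, -0.2817, 0.3534]
orientation: [[-0.011, 1.0, -0.011], [0.003, -0.01, -1.0], [-1.0, -0.011, -0.003]]
force: [0.6, 0.2, 0.1]
width: 1.002
time: 2.6
eef_pos: [0.433, -0.2832, 0.3297]
orientation: [[-0.014, 1.0, -0.015], [0.007, -0.014, -1.0], [-1.0, -0.014, -0.007]]
force: [1.0, -0.8, -0.1]
width: 0.999
[ 0.4332 -0.2835  0.3301] [[-0.014  1.    -0.015]
 [ 0.006 -0.015 -1.   ]
 [-1.    -0.014 -0.006]] [-0.796 -0.128  1.768 -0.006  1.515 -0.781]
```

View pics/side1.png

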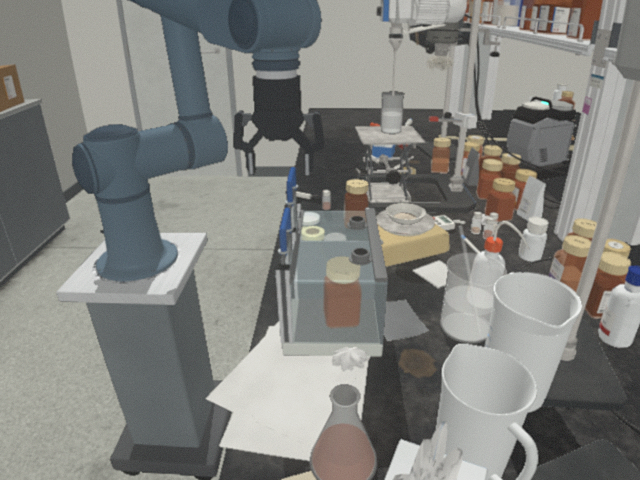

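The side view shows the open jaws at (250,168) and (310,168), either side of the near handle at (285,222). I'll shift slightly in x and lower.

```bash
python3 -m handwheel '[{"fingers":100,"slide":[0.3,0.1,-2],"spin":0.5},{"fingers":100,"slide":[0.2,0.1,-2],"spin":0.4},{"fingers":100,"slide":[0.1,0,-2],"spin":0},{"fingers":100,"slide":[0,0,-2],"spin":0},{"fingers":100,"slide":[0,0,-0.5],"spin":0}]'
```

```text
time: 3.2
eef_pos: [0.4416, -0.2801, 0.2476]
orientation: [[-0.006, 1.0, 0.006], [-0.001, 0.006, -1.0], [-1.0, -0.006, 0.001]]
force: [-1.0, -0.3, -0.7]
width: 1.0
```

```bash
python3 -m handwheel '[{"fingers":100,"slide":[-0.2,0,-0.7],"spin":-0.3},{"fingers":100,"slide":[-0.1,0,-0.4],"spin":0},{"fingers":60,"slide":[0,0,0],"spin":0},{"fingers":40,"slide":[0,0,0],"spin":0},{"fingers":30,"slide":[0,0,0],"spin":0}]'
```

```text
time: 3.7
eef_pos: [0.4397, -0.2806, 0.2392]
orientation: [[-0.003, 1.0, 0.002], [-0.005, 0.002, -1.0], [-1.0, -0.003, 0.005]]
force: [0.2, -0.2, -0.4]
width: 0.514
```

```bash
python3 -m handwheel '[{"fingers":30,"slide":[-0.1,0,-0.4],"spin":0},{"fingers":0,"slide":[0,0,0],"spin":0},{"fingers":0,"slide":[0,0,0],"spin":0},{"fingers":0,"slide":[0,0,0],"spin":0},{"fingers":0,"slide":[0,0,0],"spin":0}]'
```

```text
time: 4.2
eef_pos: [0.4376, -0.281, 0.2357]
orientation: [[-0.005, 1.0, 0.001], [-0.005, 0.001, -1.0], [-1.0, -0.005, 0.005]]
force: [-1.8, -0.1, 0.6]
width: 0.119
```

Gripped (opening about 10 mm on the bar). Now lowering about 36 mm to the stop.

```bash
python3 -m handwheel '[{"fingers":0,"slide":[0,0,-0.8],"spin":0},{"fingers":0,"slide":[0,0,-0.8],"spin":0},{"fingers":0,"slide":[0,0,-0.8],"spin":0},{"fingers":0,"slide":[0,0,-0.6],"spin":0},{"fingers":0,"slide":[0,0,-0.3],"spin":0}]'
```

```text
time: 4.7
eef_pos: [0.4377, -0.281, 0.2025]
orientation: [[-0.005, 1.0, 0.001], [-0.006, 0.001, -1.0], [-1.0, -0.005, 0.006]]
force: [-3.4, 1.0, 3.0]
width: 0.114
```

```bash
python3 -m handwheel '[{"fingers":0,"slide":[0,0,-0.3],"spin":0},{"fingers":0,"slide":[0,0,-0.3],"spin":0},{"fingers":0,"slide":[0,0,-0.3],"spin":0},{"fingers":0,"slide":[0,0,-0.3],"spin":0},{"fingers":0,"slide":[0,0,-0.3],"spin":0}]'
```

```text
time: 5.2
eef_pos: [0.4377, -0.2811, 0.2]
orientation: [[-0.01, 1.0, 0.003], [-0.005, 0.003, -1.0], [-1.0, -0.01, 0.005]]
force: [-10.4, 8.3, 18.9]
width: 0.118
```

Stop reached (19 N up, grasp point at 0.2187). Releasing.

```bash
python3 -m handwheel '[{"fingers":0,"slide":[0,0,-0.1],"spin":0},{"fingers":60,"slide":[0,0,0],"spin":0},{"fingers":100,"slide":[0,0,0],"spin":0},{"fingers":100,"slide":[0,0,0],"spin":0},{"fingers":100,"slide":[0,0,0],"spin":0}]'; python3 -m handwheel '[{"fingers":100,"slide":[0,0,2],"spin":0},{"fingers":100,"slide":[0,0,3],"spin":0},{"fingers":100,"slide":[0,0,3.5],"spin":0},{"fingers":100,"slide":[0,0,4],"spin":0},{"fingers":100,"slide":[0,0,2],"spin":0}]'
python3 - <<'E'
from h import *
im,d=grab('side','side2');grab('top','top2')
for n in('top','side'):
    z=np.load(f'/tmp/{n}2.npz');im,d=z['im'],z['d']
    hsv=cv2.cvtColor(im,cv2.COLOR_RGB2HSV)
    m=cv2.inRange(hsv,(105,120,60),(125,255,255))
    v,u=np.where((m>0)&(d>0));p=pts(n,np.c_[u,v],d[v,u])
    for s,y in(('L',-.141),('R',-.281)):
        q=p[(abs(p[:,1]-y)<.055)&(abs(p[:,0]-.438)<.03)&(p[:,2]>.1)]
        if len(q):print(n,s,len(q),np.median(q,0).round(4),np.percentile(q[:,2],[90,98]).round(4))
E
```

```text
time: 5.7
eef_pos: [0.4387, -0.2812, 0.1994]
orientation: [[-0.007, 1.0, 0.003], [-0.006, 0.003, -1.0], [-1.0, -0.007, 0.006]]
force: [0.6, 0.4, -0.3]
width: 0.795
time: 6.2
eef_pos: [0.4365, -0.2787, 0.343]
orientation: [[-0.014, 1.0, 0.003], [0.003, 0.003, -1.0], [-1.0, -0.014, -0.003]]
force: [-0.1, 0.5, 0.3]
width: 1.0
top L 32 [ 0.4375 -0.1862  0.2904] [0.2932 0.2935]
top R 171 [ 0.4369 -0.2516  0.2234] [0.2252 0.226 ]
side L 161 [ 0.4384 -0.1708  0.2852] [0.2927 0.2933]
side R 170 [ 0.4384 -0.2943  0.2235] [0.2249 0.2254]
```

View pics/side2.png

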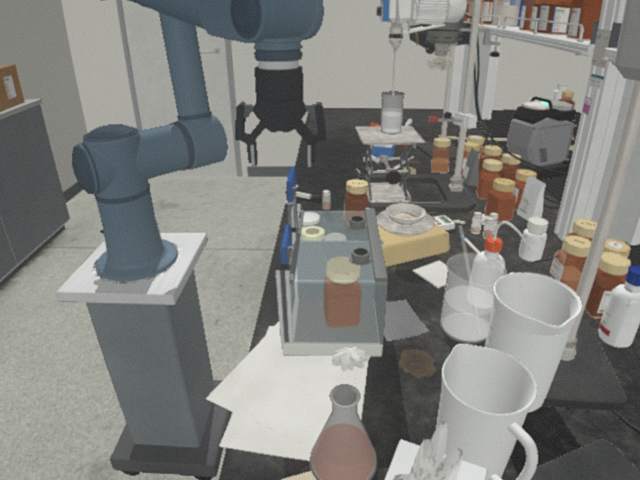

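The right handle now reads about 0.218, so it's shut. Jaws are clear at (285,150). Next, the left handle (bar at z about 0.2855, TCP target 0.267).

```bash
python3 -m handwheel '[{"fingers":100,"slide":[0,4,0],"spin":0},{"fingers":100,"slide":[0,4,0],"spin":0},{"fingers":100,"slide":[0,3.5,0],"spin":0},{"fingers":100,"slide":[0,1.5,0],"spin":0},{"fingers":100,"slide":[0,0,0],"spin":0}]';python3 -m handwheel '[{"fingers":100,"slide":[0,0,-1],"spin":0},{"fingers":100,"slide":[0,0,-1],"spin":0},{"fingers":100,"slide":[0,0,-1],"spin":0},{"fingers":100,"slide":[0,0,-0.5],"spin":0},{"fingers":100,"slide":[0,0,0],"spin":0}]'
```

```text
time: 6.8
eef_pos: [0.4349, -0.1447, 0.3354]
orientation: [[-0.019, 1.0, 0.0], [0.007, 0.001, -1.0], [-1.0, -0.019, -0.007]]
force: [0.3, -0.3, 0.0]
width: 0.994
time: 7.3
eef_pos: [0.4336, -0.1467, 0.2929]
orientation: [[-0.025, 1.0, -0.003], [0.01, -0.003, -1.0], [-1.0, -0.025, -0.01]]
force: [-1.0, -0.6, 0.1]
width: 0.999
```

```bash
python3 -m handwheel '[{"fingers":100,"slide":[0.3,0.4,-0.9],"spin":0},{"fingers":100,"slide":[0.1,0.2,-0.9],"spin":0},{"fingers":100,"slide":[0,0,-0.5],"spin":0},{"fingers":60,"slide":[0,0,0],"spin":0},{"fingers":30,"slide":[0,0,0],"spin":0}]'
```

```text
time: 7.8
eef_pos: [0.4381, -0.1407, 0.2678]
orientation: [[-0.025, 1.0, -0.004], [0.01, -0.003, -1.0], [-1.0, -0.025, -0.01]]
force: [0.3, 0.2, -0.0]
width: 0.694
```

```bash
python3 -m handwheel '[{"fingers":0,"slide":[0,0,-0.1],"spin":0},{"fingers":0,"slide":[0,0,0],"spin":0},{"fingers":0,"slide":[0,0,0],"spin":0},{"fingers":0,"slide":[0,0,0],"spin":0},{"fingers":0,"slide":[0,0,0],"spin":0}]'
```

```text
time: 8.3
eef_pos: [0.4369, -0.1409, 0.2675]
orientation: [[-0.029, 1.0, -0.003], [0.009, -0.003, -1.0], [-1.0, -0.029, -0.009]]
force: [0.2, -0.5, -1.3]
width: 0.114
```

Gripped. Raising about 47 mm to the stop (expected TCP z about 0.314).

```bash
python3 -m handwheel '[{"fingers":0,"slide":[0,0,0.8],"spin":0},{"fingers":0,"slide":[0,0,0.9],"spin":0},{"fingers":0,"slide":[0,0,0.9],"spin":0},{"fingers":0,"slide":[0,0,0.9],"spin":0},{"fingers":0,"slide":[0,0,0.5],"spin":0}]';python3 -m handwheel '[{"fingers":0,"slide":[0,0,0.3],"spin":0},{"fingers":0,"slide":[0,0,0.3],"spin":0},{"fingers":0,"slide":[0,0,0.3],"spin":0},{"fingers":0,"slide":[0,0,0.3],"spin":0},{"fingers":0,"slide":[0,0,0.3],"spin":0}]'
```

```text
time: 8.8
eef_pos: [0.4369, -0.1408, 0.3066]
orientation: [[-0.029, 1.0, -0.004], [0.011, -0.003, -1.0], [-1.0, -0.029, -0.01]]
force: [1.9, -2.2, -8.0]
width: 0.113
time: 9.3
eef_pos: [0.4367, -0.1408, 0.3155]
orientation: [[-0.031, 1.0, -0.004], [0.012, -0.004, -1.0], [-0.999, -0.031, -0.012]]
force: [7.8, -4.4, -20.0]
width: 0.116
```

```bash
python3 -m handwheel '[{"fingers":0,"slide":[0,0,0.3],"spin":0},{"fingers":0,"slide":[0,0,0.2],"spin":0},{"fingers":60,"slide":[0,0,0],"spin":0},{"fingers":100,"slide":[0,0,0],"spin":0},{"fingers":100,"slide":[0,0,0],"spin":0}]';python3 -m handwheel '[{"fingers":100,"slide":[0,0,0],"spin":0},{"fingers":100,"slide":[0,0,1.5],"spin":0},{"fingers":100,"slide":[0,0,2.5],"spin":0},{"fingers":100,"slide":[0,0,3],"spin":0},{"fingers":100,"slide":[0,0,2],"spin":0}]'
python3 -m handwheel '[{"fingers":100,"slide":[-1,3,1],"spin":0},{"fingers":100,"slide":[-1,4,1],"spin":0},{"fingers":100,"slide":[-1,4,0],"spin":0},{"fingers":100,"slide":[-1,3,0],"spin":0},{"fingers":100,"slide":[0,1,0],"spin":0}]'
python3 - <<'E'
from h import *
im,d=grab('side','side3');grab('top','top3')
for n in('top','side'):
    z=np.load(f'/tmp/{n}3.npz');im,d=z['im'],z['d']
    hsv=cv2.cvtColor(im,cv2.COLOR_RGB2HSV)
    m=cv2.inRange(hsv,(105,120,60),(125,255,255))
    v,u=np.where((m>0)&(d>0));p=pts(n,np.c_[u,v],d[v,u])
    for s,y in(('L',-.141),('R',-.281)):
        q=p[(abs(p[:,1]-y)<.055)&(abs(p[:,0]-.438)<.03)&(p[:,2]>.1)]
        if len(q):print(n,s,len(q),np.median(q,0).round(4),np.percentile(q[:,2],[90,98]).round(4))
E
```

```text
time: 9.8
eef_pos: [0.437, -0.1407, 0.3185]
orientation: [[-0.031, 1.0, -0.004], [0.014, -0.004, -1.0], [-0.999, -0.031, -0.014]]
force: [0.2, -0.4, -0.6]
width: 0.622
time: 10.3
eef_pos: [0.436, -0.1398, 0.4152]
orientation: [[-0.031, 0.999, -0.004], [0.014, -0.004, -1.0], [-0.999, -0.031, -0.014]]
force: [-0.4, -0.8, 0.6]
width: 0.997
time: 10.8
eef_pos: [0.3949, 0.0129, 0.4498]
orientation: [[-0.014, 1.0, -0.009], [0.008, -0.009, -1.0], [-1.0, -0.014, -0.008]]
force: [0.1, -0.3, -0.0]
width: 0.995
top L 595 [ 0.4365 -0.141   0.3384] [0.3402 0.3413]
top R 436 [ 0.4373 -0.2809  0.2237] [0.2257 0.227 ]
side L 140 [ 0.4385 -0.1726  0.33  ] [0.3403 0.341 ]
side R 166 [ 0.4382 -0.2988  0.2236] [0.225  0.2254]
```

View pics/side3.png

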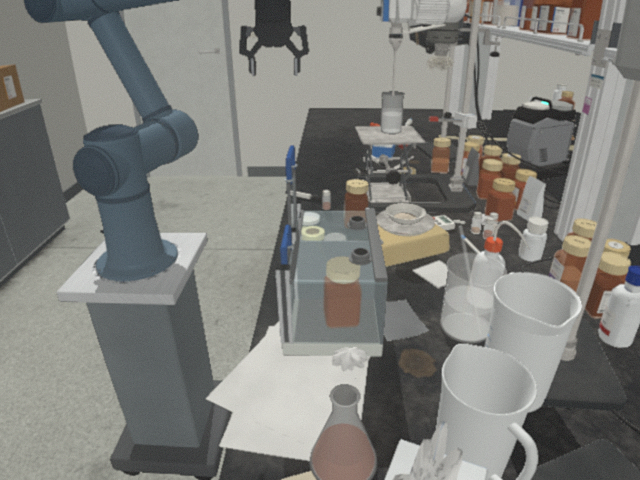

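View pics/top3.png

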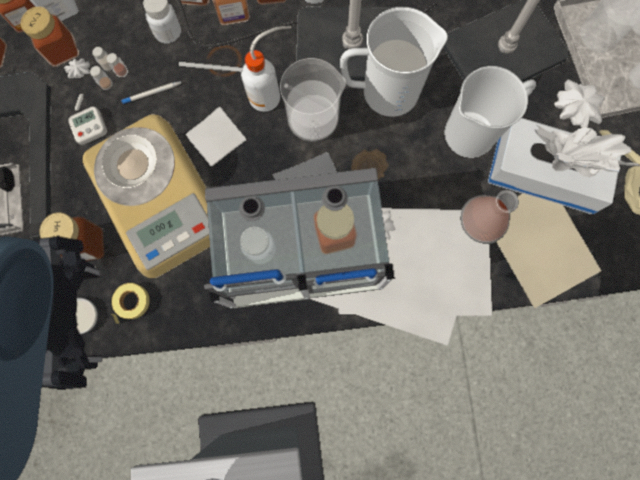

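The left handle is up at (290,165) in the side view and the right one is down at (285,245). The jar (335,228) and bottle (257,243) haven't moved. The height difference between handles is 0.1147 m against a travel of 0.115 m. Handing in.

```bash
python3 -c "
from rig import manip
print(manip.job_done())"
```

```text
the job is handed in; nothing more can be done
None
```

I gripped the right handle, in front of the amber jar, and lowered that sash to its stop. After letting go, I gripped the left handle, in front of the white bottle, raised that sash to its stop, let go and backed away. The job was handed in at about 11 s of the 35 s allowed.

- **Stops:** the force on the tool rose to about 19 N at the bottom stop and 20 N at the top one, well above what the sashes need to move.
- **Heights:** after release, the depth images put the right bar at about 0.218 m and the left bar at about 0.333 m. They are 0.1147 m apart, against a full travel of 0.115 m.
- **Jar and bottle:** both look unmoved in the last pictures, and the arm is clear of everything.

No check failed or disagreed. The camera heights are only good to about 2 mm, so the rise in force is the firmer evidence that both stops were reached.

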